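# Turn the storage box round the tray's corner post and press it home

## Task

On the pantry tray, turn the square storage box a quarter turn anticlockwise (seen from above) by pushing it round against the steel corner post, so that the pour flap on its lid faces the robot. Then slide it between the two wooden dividers until you feel the rubber stop, and hold it against the stop for a second with a light push of about 8 newtons, never more than 18. Push slowly and gently throughout, keep the box flat on the tray, do not disturb the other things, and let go.

Things in the scene. Friction and masses are not known exactly. Their poses are not given: they have to be found in the camera images.
- box: Closed square storage box, white, flat grey lid, 90 x 90 mm, 64 mm high, smooth plastic, 0.22 to 0.41 kg, loose on the tray; too wide to grasp, it is pushed. Origin: centre of its underside; z up. The pour flap is at its own -x side, which faces the tray's +y (left) at the start, within 12 degrees, and must face the tray's -x at the end (box axes along the tray's).
- flap (a point): Middle of the pour flap, a flat white plate 30 x 56 mm, 3 mm thick, with a steel hinge pin, on the lid beside one edge; 30 mm from the box's centre towards its own -x side, 66 mm above its underside. It marks the box's front.
- tray: Fixed wooden tray board, 360 (x) x 380 (y) x 12 mm, on the worktop, yaw within 0.12 rad. Origin: centre of its underside; x from the robot's side towards the stop, y left. Things stand on its top, z = 12 mm. It carries the bay, the post and the backstop.
- bay (a point): Centre of the bay's mouth on the board's top, at tray x = 67, y = 0 mm; the bay runs on along tray +x between two wooden dividers 10 mm thick, 45 mm high. Inner faces 49 mm either side of the centre line (box: 4 mm play each side), straight from 23 mm past this point to 111 mm; the lead-in ends before that flare out to about 59 mm either side.
- post: Fixed upright round steel post, 16 mm diameter, 70 mm high, before the bay and left of it. Origin: centre of its foot on the board's top, at tray x = -20, y = +53 mm. Its right flank (y = 45 mm) is in line with the box's left side when the box stands square before the bay.
- backstop: Fixed wooden block across the bay's far end. Origin: bay's centre line, board's top, tray x = 150 mm, axes as the tray's. Carries an adjustable stop with a sprung rubber pad, 86 mm wide, whose face stands 10 to 22 mm nearer the robot than this origin: differs each time, not measured, find it by feel. It gives 1 mm per 4 N, up to 6 mm. The box's centre ends 55 to 67 mm before this origin.
- jar: Glass jar with steel lid, 52 mm diameter, 75 mm high, on the tray left of the bay; bystander. Origin: centre of its underside.
- tin: Small food tin, 48 mm diameter, 55 mm high, on the tray right of the bay; bystander. Origin: centre of its underside.
- spice: Spice jar, 38 mm diameter, 50 mm high, at the tray's left edge; bystander. Origin: centre of its underside.
- mug: White mug, 80 mm diameter, 90 mm high, on the worktop to the left; bystander. Origin: centre of its underside.
- mill: Wooden pepper mill, 60 mm diameter, 182 mm high, on the worktop to the left; bystander. Origin: centre of its underside.
- bowl: Steel bowl, 130 mm diameter, 55 mm high, on the worktop to the right; bystander. Origin: centre of its underside.
- carton: Cardboard carton 75 x 110 x 50 mm, on the worktop to the right; bystander. Origin: centre of its underside.
Mind the look-alikes: they are no part of the job. Leave any purple look-alike of the box alone.

How it is judged:
By the outcome, as a careful person would: the job done as asked, in the order asked, and still so for the second after the job is handed in, with the robot touching nothing.
It also fails if it takes over 72 s, if anything falls off the work surface, if the arm or the gripper's body presses on something with over 40 N, if the wrist force passes 120 N, or if a joint passes its speed limit or range.

## Robot

A 7-joint arm with a two-finger parallel gripper is mounted at the origin on the work surface. World frame = base frame: x ahead of the robot, y to its left, z up, the work surface at z = 0. Lengths are in m, angles in rad, forces in N, time in s.
With the tool pointing down it reaches from about 0.4 to 0.85 m from the base axis. Payload 10.4 kg.
Tool frame: the origin (TCP) lies at the very end of the fingers, on their centre line; the grasp point (between the pads) lies 19 mm behind it; z points along the fingers, y is the line along which they close (so a half turn about z gives the same grasp; the last joint's range is limited). The gripper opens to 87 mm and grips with 3 to 60 N. Pads are 19 mm wide; open, the fingers measure 117 mm over their backs; the gripper's body (75 mm by 190 mm) begins 51 mm behind the grasp point.
Start: joints at [-1.349, 0.332, -0.065, 1.46, 0.022, 1.35, -0.088], TCP at [0.151, 0.606, 0.223] pointing down, gripper open.
Joint ranges: [-2.6, 2.6], [-0.5, 2.12], [-1.47, 1.34], [0.16, 2.42], [-1.27, 4.41], [0.06, 2.06], [-2.6, 2.6]. Speed limits (rad/s): [2.22, 2.22, 2.79, 2.79, 3.14, 3.14, 3.14].

## Interface

Orientations are given as a unit quaternion [x, y, z, w].
In Python, from bench import r gives the robot as it stands.
- The arm moves only by the shell command python3 -m crank 'ROWS' [FORCE]. ROWS is JSON, a list that holds one entry, the list of rows, each a list of 5 numbers: the shift along the tool's x, y, z in mm, then the turn about the tool's z in degrees, then the opening, from -1 (shut) to 1 (fully open). A call has 1 to 20 rows; each row is the pose to reach, as a shift and turn from the pose commanded when the call began, along the tool's axes at that moment; what a row does not reach only later rows make up. A row lasts 1/10 s, in which the tool goes at most 50 mm and 8.59 degrees, less where a joint would pass 70% of its speed; a pose out of reach is approached as far as the arm can. A call with a gripper value outside its range is refused whole. The fingers move at their own pace and stop on an object; FORCE is the grip in N (left out, the last holds). Time passes only in rows, so rows that repeat a pose let the fingers close. It gives the time, the measured TCP pose, the force, the opening and the grip force at its end, in the units of the state.
- r.read_state(): the state, without advancing time (a new reading comes with each control period).
- r.camera(name): name is "scene" or "top" or "wrist"; returns a dict with "image" (480x640x3 uint8, red, green, blue), "vfov" (degrees; the focal length in pixels is half the picture's height over the tangent of half this angle, whatever the lens; pixels are square), "cx", "cy" (the principal point, pixels), "eye" and "attitude" of the camera in the world. Camera axes: x right, y down, z forward; pixel columns grow to the right and rows downward; lengths in m; the calibration is good to about 2 mm. A picture is of the moment at which its call begins. There is no depth.
- r.close_job(): hands the job in; it is judged then, once.
The state is a dict: "time": time; "joint_positions": joint angles; "joint_vel": joint speeds; "joint_torque": joint torques, N m; "ee_pos": TCP position; "eef_rot": TCP orientation; "ft_force": force on the tool from outside, world axes, zero at the start; "torque": the same for the moment, N m; "width": finger opening in m; "grip_force": force on a finger pad.
Only numpy, scipy, OpenCV 4.12 (cv2) and the standard library are available. Lean on these libraries where they do the work, as an engineer would, in place of code of your own. Each camera call takes 0.05 s, during which the arm holds its last target. There are 200 camera calls.

## Working session

There is one attempt and no reset: what is moved stays moved. The work goes in short steps, Python scripts to look and compute and a shell command to move; the robot and the scene stay as the last step left them, time stands still between calls to the robot, and variables do not carry over. Pictures are saved under pics/ and viewed, at most 10 in all, crops included, and the job is handed in when it is done.

```bash
mkdir -p pics; ls; python3 - <<'E'
from bench import r
import cv2
s=r.read_state(); print({k:s[k] for k in("time","ee_pos","eef_rot","ft_force","width")})
for n in("top","scene"):
    c=r.camera(n); cv2.imwrite(f"pics/{n}0.png",c["image"][:,:,::-1]); print(n,{k:v for k,v in c.items() if k!="image"})
E
```

```text
pics
{'time': 0.0, 'ee_pos': array([0.1513684 , 0.60600534, 0.22176869]), 'eef_rot': array([ 1.22063439e-01,  9.92522059e-01, -6.88963217e-04, -6.41088259e-05]), 'ft_force': array([ 0.4692203 ,  0.74428302, -0.69047151]), 'width': 0.08702672629516786}
top {'vfov': 55.87634852549533, 'cx': 316.9425496533833, 'cy': 240.07375649630268, 'eye': array([ 0.45606903, -0.01770923,  1.12185688]), 'attitude': array([-0.70203255,  0.71085855, -0.03275116,  0.02752782])}
scene {'vfov': 56.421924667723964, 'cx': 307.579905640392, 'cy': 234.0603110024181, 'eye': array([ 1.15532785, -0.08534558,  0.87944048]), 'attitude': array([ 0.69966314,  0.63931366, -0.21718437, -0.23362467])}
```

View pics/top0.png

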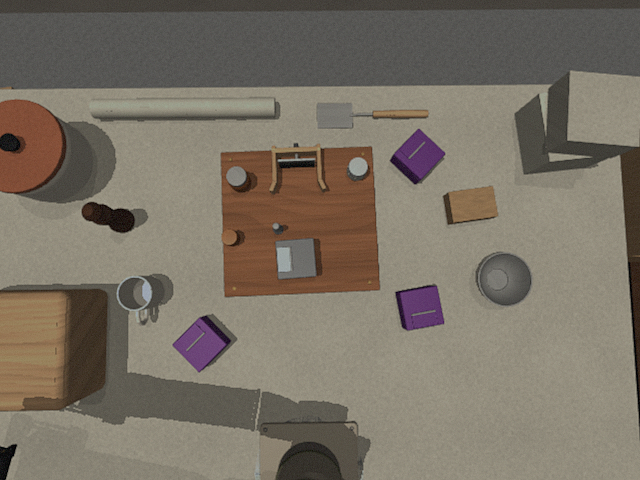

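View pics/scene0.png

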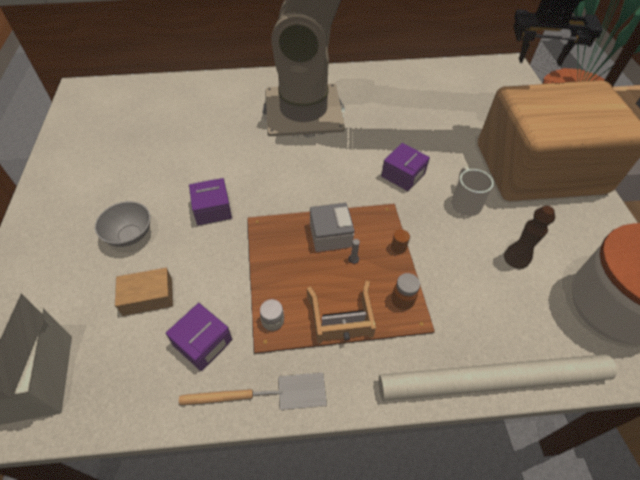

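The top view shows the box (white flap at about (285,259), lid (296,258)), the post at (278,228), the bay around (298,170), and the tray corners. Purple boxes are decoys. Next I project the known points and measure.

```bash
cat > h.py <<'E'
import numpy as np, cv2
from scipy.spatial.transform import Rotation as R
def proj(c,p):
    f=240/np.tan(np.radians(c["vfov"])/2); q=R.from_quat(c["attitude"]).inv().apply(np.array(p,float)-c["eye"])
    return np.array([c["cx"]+f*q[0]/q[2],c["cy"]+f*q[1]/q[2]])
def unproj(c,uv,z):
    f=240/np.tan(np.radians(c["vfov"])/2)
    d=R.from_quat(c["attitude"]).apply([(uv[0]-c["cx"])/f,(uv[1]-c["cy"])/f,1])
    return c["eye"]+d*(z-c["eye"][2])/d[2]
E
python3 - <<'E'
from bench import r
from h import *
c=r.camera("top"); s=r.camera("scene")
st=r.read_state()
for p in([0,0,0],[0,0,.3],st["ee_pos"],st["ee_pos"]+[0,0,.15]): print(p,proj(c,p).round(),proj(s,p).round())
for uv in((221,153),(372,147),(379,291),(226,297)): print(uv,unproj(c,uv,.012).round(4))
im=c["image"]; 
k=cv2.resize(im[135:310,210:390],None,fx=4.4,fy=3.4*4.4/3.4*0.77,interpolation=cv2.INTER_CUBIC) if 0 else cv2.resize(im[140:305,215:385],None,fx=3.6,fy=3.6,interpolation=cv2.INTER_CUBIC)
cv2.imwrite("pics/topcrop.png",k[:,:,::-1])
E
```

```text
[0, 0, 0] [309. 471.] [304. 109.]
[0, 0, 0.3] [307. 545.] [302.  14.]
[0.15141436 0.60616871 0.22208055] [-10. 443.] [540.  61.]
[0.15141436 0.60616871 0.37208055] [-78. 477.] [566.   2.]
(221, 153) [0.7722 0.2104 0.012 ]
(372, 147) [ 0.7834 -0.1676  0.012 ]
(379, 291) [ 0.4243 -0.1764  0.012 ]
(226, 297) [0.4147 0.1964 0.012 ]
```

View pics/topcrop.png

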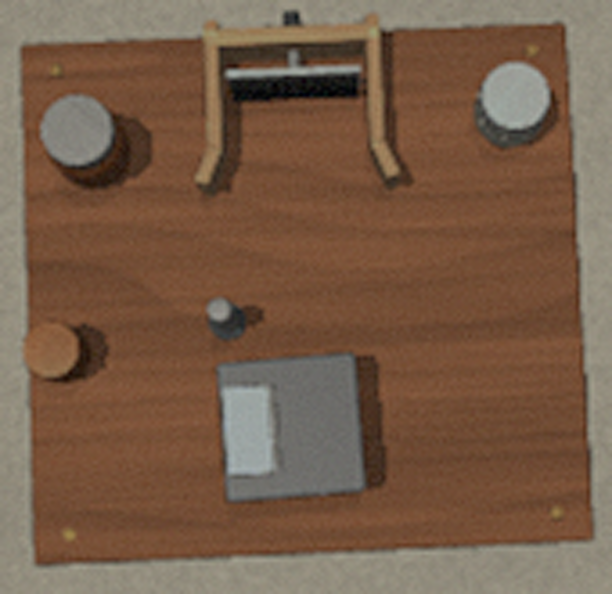

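```bash
python3 - <<'E'
from bench import r
from h import *
c=r.camera("top")
w=lambda x,y,z: unproj(c,((x+.5)/3.6-.5+215,(y+.5)/3.6-.5+140),z)
T=np.array([w(*p,.012) for p in((21,45),(565,24),(592,538),(36,563))])
t=T.mean(0); a=T[0]+T[1]-T[2]-T[3]; b=T[0]+T[3]-T[1]-T[2]; yx=np.arctan2(a[1],a[0]); yy=np.arctan2(-b[0],b[1])
print("tray",t.round(4),"yaw",np.degrees([yx,yy]),"size",np.linalg.norm(a)/2,np.linalg.norm(b)/2)
yaw=(yx+yy)/2
L=lambda p:(R.from_euler('z',-yaw).apply(p-t)*1000)[:2].round(1)
B=np.array([w(*p,.076) for p in((217,366),(354,353),(365,491),(228,500))])
m=B.mean(0);a=B[0]+B[1]-B[2]-B[3]; b=B[0]+B[3]-B[1]-B[2]
print("box",L(m),m,"yaw rel",np.degrees([np.arctan2(a[1],a[0])-yaw,np.arctan2(-b[0],b[1])-yaw]),np.linalg.norm(a)/2,np.linalg.norm(b)/2)
print([L(q) for q in B])
print("flap",L(w(249,430,.078)),"post",L(w(219,307,.082)),"jar",L(w(78,132,.087)),"tin",L(w(515,96,.067)),"spice",L(w(52,350,.062)))
print("div ends",L(w(205,182,.057)),L(w(394,178,.057)),"backstop",L(w(293,38,.057)),"pad",L(w(293,70,.057)))
E
```

```text
tray [0.6014 0.0171 0.012 ] yaw [1.77661853 1.72731395] size 0.3569725262471526 0.37753459868566785
box [-97.4  10. ] [0.50370957 0.02412465 0.076     ] yaw rel [2.3641907 2.1333906] 0.08762546187698525 0.08816916366866691
[array([-56. ,  56.1]), array([-51.3, -32.4]), array([-140.2,  -35.6]), array([-142.2,   52.1])]
flap [-98.1  36.9] post [-18.6  53. ] jar [ 98.1 139.3] tin [ 115.  -145.7] spice [-39.7 164.4]
div ends [68.1 61.3] [ 65.5 -63.8] backstop [162.9  -0.7] pad [1.412e+02 1.000e-01]
```

```bash
cat >> h.py <<'E'
from bench import r
O=np.array([.6014,.0171]); YAW=np.radians(1.75); Q=np.array([[np.cos(YAW),-np.sin(YAW)],[np.sin(YAW),np.cos(YAW)]])
def tw(x,y): return O+Q@(np.array([x,y])/1000)
def tt(p): return (Q.T@(np.array(p[:2])-O))*1000
def state():
    s=r.read_state(); M=R.from_quat(s["eef_rot"]).as_matrix()
    print("t",round(s["time"],2),"tcp tray",tt(s["ee_pos"]).round(1),"z",s["ee_pos"][2].round(4),"toolx yaw rel tray",round(np.degrees(np.arctan2(M[1,0],M[0,0])-YAW),2),"F tray",(Q.T@s["ft_force"][:2]).round(2),round(s["ft_force"][2],2),"w",round(s["width"],4))
    return s,M
def go(pts):
    "pts: tray x,y (mm), z (m), tool-x yaw rel tray (deg) -> rows from the current pose"
    s,M=state(); y0=np.degrees(np.arctan2(M[1,0],M[0,0])-YAW)
    for x,y,z,a in pts:
        d=M.T@(np.append(tw(x,y),z)-s["ee_pos"])*1000
        print([x,y,z,a],"->",d.round(1),"turn",round((-(a-y0)+180)%360-180,1))
E
python3 - <<'E'
from h import *
w=tt([.41,.33]); go([(*w,.222,100),(-168,-7,.222,0),(-168,-7,.03,0)])
print(r.read_state()["joint_positions"])
E
```

```text
t 0.25 tcp tray [-431.8  602.6] z 0.2222 toolx yaw rel tray 164.22 F tray [ 0.64 -0.19] 0.21 w 0.087
[np.float64(-181.75522850279341), np.float64(318.5991320011675), 0.222, 100] -> [-3.178e+02 -2.053e+02  3.000e-01] turn 64.2
[-168, -7, 0.222, 0] -> [-4.196e+02 -5.149e+02  5.000e-01] turn 164.2
[-168, -7, 0.03, 0] -> [-419.6 -514.8  192.5] turn 164.2
[-1.34855978  0.33250113 -0.06470564  1.46044091  0.02158546  1.34989521
 -0.08847893]
```

```bash
python3 -m crank '[[[-20,-12,0,4,-0.31],[-55,-35,0,12,-0.31],[-95,-60,0,20,-0.31],[-135,-87,0,28,-0.31],[-175,-113,0,36,-0.31],[-215,-139,0,44,-0.31],[-255,-165,0,52,-0.31],[-290,-188,0,60,-0.31],[-318,-215,0,68,-0.31],[-335,-250,0,76,-0.31],[-350,-290,0,84,-0.31],[-365,-330,0,92,-0.31],[-378,-370,0,100,-0.31],[-390,-408,0,108,-0.31],[-400,-444,0,116,-0.31],[-410,-478,0,124,-0.31],[-416,-502,0,132,-0.31],[-420,-515,0,140,-0.31],[-420,-515,0,148,-0.31],[-420,-515,0,156,-0.31]]]'; python3 - <<'E'
from h import *
go([(-168,-7,.1,0),(-168,-7,.03,0)]); print(r.read_state()["joint_positions"])
E
```

```text
time: 2.25
ee_pos: [0.4341, 0.0044, 0.2226]
eef_rot: [0.997, 0.083, 0.0, -0.0]
ft_force: [-1.2, -0.7, -0.1]
width: 0.0298
grip_force: 0.0
t 2.25 tcp tray [-167.6   -7.6] z 0.2226 toolx yaw rel tray 7.83 F tray [-1.17 -0.69] -0.09 w 0.0298
[-168, -7, 0.1, 0] -> [ -0.3  -0.5 122.6] turn 7.8
[-168, -7, 0.03, 0] -> [ -0.3  -0.5 192.6] turn 7.8
[-0.66582567 -0.14014812  0.51079276  1.95455219  0.07025327  1.30979619
 -1.58101298]
```

```bash
python3 -m crank '[[[0,0,25,4,-0.31],[0,0,65,7.8,-0.31],[0,0,105,7.8,-0.31],[0,0,140,7.8,-0.31],[0,0,165,7.8,-0.31],[0,0,182,7.8,-0.31],[0,0,192,7.8,-0.31],[0,0,192,7.8,-0.31]]]'; python3 - <<'E'
from h import *
import cv2
for n in ("top",):
    c=r.camera(n); cv2.imwrite("pics/a.png",cv2.resize(c["image"][190:310,215:385],None,fx=3.6,fy=3.6)[:,:,::-1])
go([(-155,-7,.03,0),(-128,-7,.03,0)])
E
```

```text
time: 3.05
ee_pos: [0.4334, 0.0048, 0.0297]
eef_rot: [1.0, 0.019, -0.001, 0.0]
ft_force: [0.0, 0.2, 0.5]
width: 0.0301
grip_force: 0.0
t 3.1 tcp tray [-167.6   -7.1] z 0.0306 toolx yaw rel tray 0.42 F tray [ 0.26 -0.06] 0.44 w 0.03
[-155, -7, 0.03, 0] -> [12.6 -0.   0.6] turn 0.4
[-128, -7, 0.03, 0] -> [39.6  0.2  0.6] turn 0.4
```

View pics/a.png

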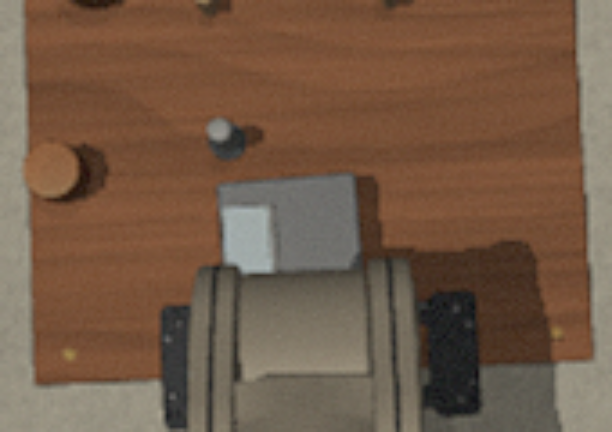

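The gripper (around (300,340) in the crop) sits behind the box without touching it, and the post is at (222,135). Pushing forward to contact the post.

```bash
python3 -m crank '[[[2,0,0,0.4,-0.31],[5,0,0,0.4,-0.31],[8,0,0,0.4,-0.31],[10,0,0,0.4,-0.31],[12,0,0,0.4,-0.31],[14,0,0,0.4,-0.31],[16,0,0,0.4,-0.31],[18,0,0,0.4,-0.31],[20,0,0,0.4,-0.31],[22,0,0,0.4,-0.31],[24,0,0,0.4,-0.31],[26,0,0,0.4,-0.31],[28,0,0,0.4,-0.31],[30,0,0,0.4,-0.31],[32,0,0,0.4,-0.31],[34,0,0,0.4,-0.31],[35,0,0,0.4,-0.31],[36,0,0,0.4,-0.31],[37,0,0,0.4,-0.31],[38,0,0,0.4,-0.31]]]'; python3 - <<'E'
from h import *
k0=43; P=np.array([-20,53.]); p=-17
pts=[]
for d in range(0,91,10):
    th=np.radians(d); n=np.array([np.cos(th),np.sin(th)]); t=np.array([-n[1],n[0]])
    k=k0-8*th; c=P-53*n-k*t; q=c-54.5*n+p*t; pts.append((*q.round(1),.03,d))
go(pts)
c=r.camera("top"); cv2.imwrite("pics/b.png",cv2.resize(c["image"][190:310,215:385],None,fx=3.6,fy=3.6)[:,:,::-1])
E
```

```text
time: 5.1
ee_pos: [0.4722, 0.0064, 0.0305]
eef_rot: [1.0, 0.015, 0.0, -0.0]
ft_force: [-2.1, 0.2, 0.4]
width: 0.0299
grip_force: 0.8
t 5.1 tcp tray [-129.5   -6.7] z 0.0305 toolx yaw rel tray 0.02 F tray [-2.06  0.24] 0.42 w 0.0299
[np.float64(-127.5), np.float64(-7.0), 0.03, 0] -> [2.  0.3 0.5] turn 0.0
[np.float64(-115.7), np.float64(-23.4), 0.03, 10] -> [13.8 16.7  0.5] turn -10.0
[np.float64(-101.5), np.float64(-37.5), 0.03, 20] -> [28.  30.8  0.5] turn -20.0
[np.float64(-85.2), np.float64(-49.1), 0.03, 30] -> [44.3 42.4  0.5] turn -30.0
[np.float64(-67.4), np.float64(-57.8), 0.03, 40] -> [62.1 51.1  0.5] turn -40.0
[np.float64(-48.5), np.float64(-63.4), 0.03, 50] -> [81.  56.7  0.5] turn -50.0
[np.float64(-29.0), np.float64(-65.9), 0.03, 60] -> [100.5  59.2   0.5] turn -60.0
[np.float64(-9.6), np.float64(-65.2), 0.03, 70] -> [119.9  58.5   0.5] turn -70.0
[np.float64(9.4), np.float64(-61.3), 0.03, 80] -> [138.9  54.6   0.5] turn -80.0
[np.float64(27.4), np.float64(-54.5), 0.03, 90] -> [156.9  47.8   0.5] turn -90.0
```

View pics/b.png

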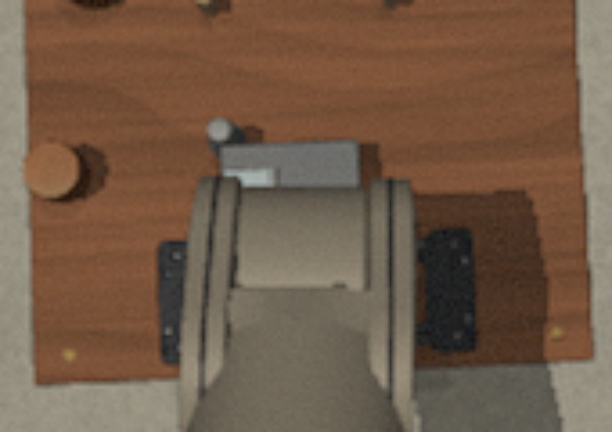

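Box is flush and square at the pusher, with its front-left corner just at the post (crop (222,143)). Computing the arc round the post, with k shrinking so the corner cannot slip off.

```bash
cat > arc.py <<'E'
import sys
from h import *
P=np.array([-20,53.]); a,b,k0,dk,p,off=map(float,sys.argv[1:7])
pts=[]
s,M=state(); y0=np.degrees(np.arctan2(M[1,0],M[0,0])-YAW)
rows=[]
for d in np.linspace(a,b,21)[1:]:
    th=np.radians(d); n=np.array([np.cos(th),np.sin(th)]); t=np.array([-n[1],n[0]])
    q=P-53*n-(k0-dk*np.sin(th))*t-(54.5-off)*n+p*t
    e=M.T@(np.append(tw(*q),.03)-s["ee_pos"])*1000
    rows.append("[%.0f,%.0f,%.0f,%.1f,-0.31]"%(e[0],e[1],0,-(d-y0)))
print(",".join(rows))
E
python3 arc.py 0 30 43 18 -17 0.5
```

```text
t 5.15 tcp tray [-129.3   -6.7] z 0.0306 toolx yaw rel tray 0.03 F tray [-0.68  0.2 ] -0.97 w 0.0302
[4,3,0,-1.5,-0.31],[6,5,0,-3.0,-0.31],[7,7,0,-4.5,-0.31],[9,9,0,-6.0,-0.31],[11,11,0,-7.5,-0.31],[13,14,0,-9.0,-0.31],[14,16,0,-10.5,-0.31],[16,18,0,-12.0,-0.31],[18,20,0,-13.5,-0.31],[20,21,0,-15.0,-0.31],[22,23,0,-16.5,-0.31],[24,25,0,-18.0,-0.31],[26,27,0,-19.5,-0.31],[29,29,0,-21.0,-0.31],[31,30,0,-22.5,-0.31],[33,32,0,-24.0,-0.31],[35,34,0,-25.5,-0.31],[37,35,0,-27.0,-0.31],[40,37,0,-28.5,-0.31],[42,38,0,-30.0,-0.31]
```

```bash
python3 -m crank '[[[3,2,0,-1.5,-0.31],[5,5,0,-3,-0.31],[7,7,0,-4.5,-0.31],[9,9,0,-6,-0.31],[11,11,0,-7.5,-0.31],[13,14,0,-9,-0.31],[14,16,0,-10.5,-0.31],[16,18,0,-12,-0.31],[18,20,0,-13.5,-0.31],[20,21,0,-15,-0.31],[22,23,0,-16.5,-0.31],[24,25,0,-18,-0.31],[26,27,0,-19.5,-0.31],[29,29,0,-21,-0.31],[31,30,0,-22.5,-0.31],[33,32,0,-24,-0.31],[35,34,0,-25.5,-0.31],[37,35,0,-27,-0.31],[40,37,0,-28.5,-0.31],[42,38,0,-30,-0.31]]]'; python3 - <<'E'
from h import *
c=r.camera("top"); cv2.imwrite("pics/c.png",cv2.resize(c["image"][190:310,215:385],None,fx=3.6,fy=3.6)[:,:,::-1])
E
python3 arc.py 30 60 43 18 -17 0.5
```

```text
time: 7.15
ee_pos: [0.5147, -0.0314, 0.0302]
eef_rot: [0.962, 0.274, -0.001, 0.0]
ft_force: [-3.7, -5.3, 0.5]
width: 0.0301
grip_force: 2.9
t 7.2 tcp tray [-87.9 -46. ] z 0.0303 toolx yaw rel tray 30.15 F tray [-4.23 -4.87] -1.23 w 0.0301
[3,2,0,-1.3,-0.31],[4,4,0,-2.8,-0.31],[6,6,0,-4.3,-0.31],[7,9,0,-5.8,-0.31],[9,11,0,-7.3,-0.31],[10,13,0,-8.8,-0.31],[12,15,0,-10.3,-0.31],[14,17,0,-11.8,-0.31],[15,20,0,-13.3,-0.31],[17,22,0,-14.8,-0.31],[19,24,0,-16.3,-0.31],[21,26,0,-17.8,-0.31],[23,28,0,-19.3,-0.31],[25,30,0,-20.8,-0.31],[27,31,0,-22.3,-0.31],[29,33,0,-23.8,-0.31],[31,35,0,-25.3,-0.31],[33,37,0,-26.8,-0.31],[35,39,0,-28.3,-0.31],[38,40,0,-29.8,-0.31]
```

View pics/c.png

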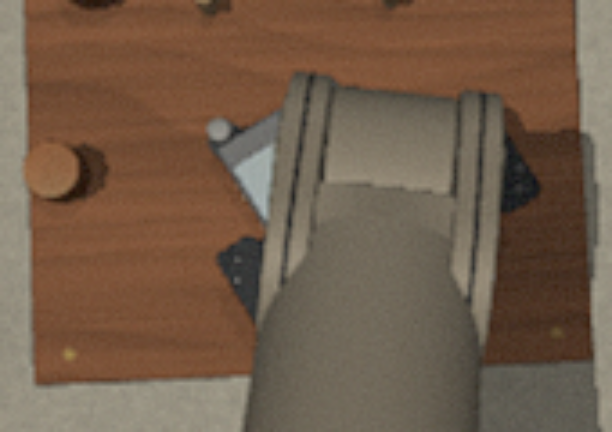

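The box has turned about 30°, with its front-left corner safely past the post at crop (210,145). Continuing.

```bash
python3 -m crank '[[[2,2,0,-1.3,-0.31],[4,4,0,-2.8,-0.31],[6,6,0,-4.3,-0.31],[7,9,0,-5.8,-0.31],[9,11,0,-7.3,-0.31],[10,13,0,-8.8,-0.31],[12,15,0,-10.3,-0.31],[14,17,0,-11.8,-0.31],[15,20,0,-13.3,-0.31],[17,22,0,-14.8,-0.31],[19,24,0,-16.3,-0.31],[21,26,0,-17.8,-0.31],[23,28,0,-19.3,-0.31],[25,30,0,-20.8,-0.31],[27,31,0,-22.3,-0.31],[29,33,0,-23.8,-0.31],[31,35,0,-25.3,-0.31],[33,37,0,-26.8,-0.31],[35,39,0,-28.3,-0.31],[38,40,0,-29.8,-0.31]]]'; 
python3 arc.py 60 90 43 18 -17 0.5
```

```text
time: 9.2
ee_pos: [0.5685, -0.0479, 0.0304]
eef_rot: [0.859, 0.511, -0.001, 0.001]
ft_force: [-2.6, -14.3, -0.4]
width: 0.0296
grip_force: 6.8
t 9.2 tcp tray [-34.9 -63.9] z 0.0304 toolx yaw rel tray 59.77 F tray [ -3.04 -14.25] -0.37 w 0.0296
[3,1,0,-1.7,-0.31],[4,4,0,-3.2,-0.31],[5,6,0,-4.7,-0.31],[7,9,0,-6.2,-0.31],[8,11,0,-7.7,-0.31],[10,14,0,-9.2,-0.31],[11,16,0,-10.7,-0.31],[13,19,0,-12.2,-0.31],[15,21,0,-13.7,-0.31],[16,23,0,-15.2,-0.31],[18,25,0,-16.7,-0.31],[20,28,0,-18.2,-0.31],[22,30,0,-19.7,-0.31],[24,32,0,-21.2,-0.31],[26,34,0,-22.7,-0.31],[28,36,0,-24.2,-0.31],[30,38,0,-25.7,-0.31],[33,40,0,-27.2,-0.31],[35,42,0,-28.7,-0.31],[37,44,0,-30.2,-0.31]
```

```bash
python3 - <<'E'
from h import *
c=r.camera("top"); d=r.camera("scene")
a=cv2.resize(c["image"][190:290,240:360],None,fx=3.3,fy=3.3); b=cv2.resize(d["image"][190:290,280:400],None,fx=3.3,fy=3.3)
cv2.imwrite("pics/d.png",np.hstack([a,b])[:,:,::-1])
E
```

```text
(no output)
```

View pics/d.png

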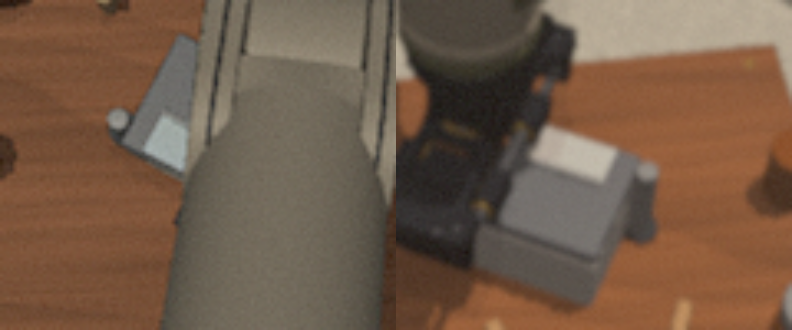

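Turned to about 60° and flush (left face runs from crop (125,143) to (182,38), with the post near its rear end). The post contact is closer to the corner than planned, so the pusher's lever arm is short and the force is rising. I back off and shift the pusher outward along the face.

```bash
python3 -m crank '[[[-3,0,0,0,-0.31],[-6,0,0,0,-0.31],[-8,4,0,0,-0.31],[-8,9,0,0,-0.31],[-8,12,0,0,-0.31],[-6,12,0,0,-0.31],[-4,12,0,0,-0.31],[-4,12,0,0,-0.31]]]'; 
python3 arc.py 60 90 56 22 -20 -0.5
```

```text
time: 10.1
ee_pos: [0.5774, -0.053, 0.0304]
eef_rot: [0.859, 0.512, 0.0, -0.0]
ft_force: [0.7, 0.1, 0.1]
width: 0.0302
grip_force: 0.0
t 10.1 tcp tray [-26.2 -69.4] z 0.0304 toolx yaw rel tray 59.86 F tray [0.69 0.06] 0.14 w 0.0302
[3,4,0,-1.6,-0.31],[4,6,0,-3.1,-0.31],[6,9,0,-4.6,-0.31],[8,11,0,-6.1,-0.31],[9,13,0,-7.6,-0.31],[11,16,0,-9.1,-0.31],[13,18,0,-10.6,-0.31],[15,20,0,-12.1,-0.31],[17,23,0,-13.6,-0.31],[19,25,0,-15.1,-0.31],[21,27,0,-16.6,-0.31],[23,29,0,-18.1,-0.31],[25,31,0,-19.6,-0.31],[28,33,0,-21.1,-0.31],[30,35,0,-22.6,-0.31],[33,37,0,-24.1,-0.31],[35,39,0,-25.6,-0.31],[37,41,0,-27.1,-0.31],[40,43,0,-28.6,-0.31],[43,45,0,-30.1,-0.31]
```

```bash
python3 -m crank '[[[1,1,0,0,-0.31],[2,3,0,-1,-0.31],[4,6,0,-3,-0.31],[6,9,0,-4.6,-0.31],[8,11,0,-6.1,-0.31],[9,13,0,-7.6,-0.31],[11,16,0,-9.1,-0.31],[13,18,0,-10.6,-0.31],[15,20,0,-12.1,-0.31],[17,23,0,-13.6,-0.31],[19,25,0,-15.1,-0.31]]]'; 
python3 arc.py 75 90 56 22 -20 -0.5
```

```text
time: 11.2
ee_pos: [0.6087, -0.0488, 0.0306]
eef_rot: [0.784, 0.621, 0.0, 0.0]
ft_force: [-0.5, -4.1, -0.2]
width: 0.03
grip_force: 1.6
t 11.2 tcp tray [  5.3 -66.1] z 0.0306 toolx yaw rel tray 75.05 F tray [-0.63 -4.12] -0.16 w 0.03
[1,1,0,-0.7,-0.31],[2,2,0,-1.5,-0.31],[3,4,0,-2.2,-0.31],[3,5,0,-3.0,-0.31],[4,6,0,-3.7,-0.31],[5,7,0,-4.5,-0.31],[6,9,0,-5.2,-0.31],[7,10,0,-6.0,-0.31],[8,11,0,-6.7,-0.31],[8,13,0,-7.5,-0.31],[9,14,0,-8.2,-0.31],[10,15,0,-9.0,-0.31],[11,16,0,-9.7,-0.31],[12,18,0,-10.5,-0.31],[13,19,0,-11.2,-0.31],[14,20,0,-12.0,-0.31],[15,21,0,-12.7,-0.31],[16,23,0,-13.5,-0.31],[17,24,0,-14.2,-0.31],[18,25,0,-15.0,-0.31]
```

Force is low (4 N). Finishing the turn.

```bash
python3 -m crank '[[[1,1,0,-0.7,-0.31],[2,2,0,-1.5,-0.31],[3,5,0,-3,-0.31],[4,7,0,-4.5,-0.31],[6,9,0,-5.2,-0.31],[7,10,0,-6,-0.31],[8,11,0,-6.7,-0.31],[8,13,0,-7.5,-0.31],[9,14,0,-8.2,-0.31],[10,15,0,-9,-0.31],[11,16,0,-9.7,-0.31],[12,18,0,-10.5,-0.31],[13,19,0,-11.2,-0.31],[14,20,0,-12,-0.31],[15,21,0,-12.7,-0.31],[16,23,0,-13.5,-0.31],[17,24,0,-14.2,-0.31],[18,25,0,-15,-0.31],[18,25,0,-15,-0.31]]]'; python3 - <<'E'
from h import *
state()
c=r.camera("top"); d=r.camera("scene")
a=cv2.resize(c["image"][170:270,240:360],None,fx=3.3,fy=3.3); b=cv2.resize(d["image"][190:290,280:400],None,fx=3.3,fy=3.3)
cv2.imwrite("pics/e.png",np.hstack([a,b])[:,:,::-1])
E
```

```text
time: 13.1
ee_pos: [0.6373, -0.0371, 0.0307]
eef_rot: [0.696, 0.718, 0.0, 0.0]
ft_force: [2.3, -5.4, -1.1]
width: 0.0298
grip_force: 2.6
t 13.1 tcp tray [ 34.2 -55.3] z 0.0307 toolx yaw rel tray 89.98 F tray [ 2.15 -5.51] -1.06 w 0.0298
```

View pics/e.png

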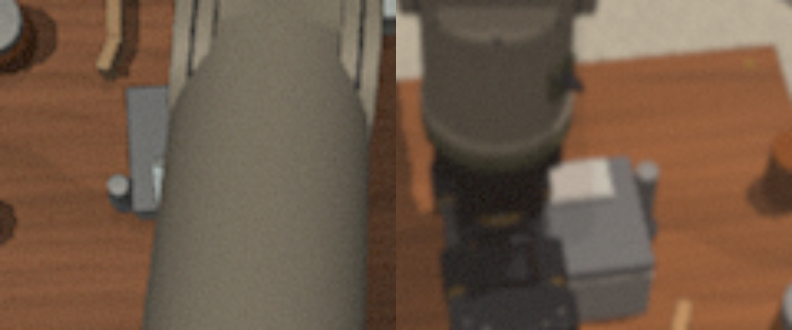

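Box is square against the post with the flap facing the robot (the flap strip shows at crop (157,180) near the -x end). Retreat, lift, and go round behind.

```bash
python3 -m crank '[[[-5,0,0,0,-0.31],[-14,0,0,0,-0.31],[-22,0,-5,0,-0.08],[-25,0,-25,0,-0.08],[-25,0,-60,0,-0.08],[-25,0,-95,0,-0.08],[-20,-10,-105,6,-0.08],[-8,-25,-105,14,-0.08],[6,-45,-105,22,-0.08],[20,-70,-105,30,-0.08],[35,-95,-105,38,-0.08],[48,-112,-105,46,-0.08],[55,-118,-105,54,-0.08],[55,-118,-105,62,-0.08],[55,-118,-105,70,-0.08],[55,-118,-105,78,-0.08],[55,-118,-105,86,-0.08],[55,-118,-105,90,-0.08],[55,-118,-105,90,-0.08]]]'; python3 - <<'E'
from h import *
c=r.camera("top"); d=r.camera("scene")
a=cv2.resize(c["image"][150:250,240:360],None,fx=3.3,fy=3.3); b=cv2.resize(d["image"][190:290,280:400],None,fx=3.3,fy=3.3)
cv2.imwrite("pics/f.png",np.hstack([a,b])[:,:,::-1])
go([(-80,0,.135,0),(-80,0,.03,0)])
E
```

```text
time: 15.1
ee_pos: [0.5173, 0.0143, 0.1359]
eef_rot: [1.0, 0.014, 0.0, -0.0]
ft_force: [1.0, 0.7, -0.3]
width: 0.0396
grip_force: 0.0
t 15.2 tcp tray [-84.2  -0.1] z 0.1358 toolx yaw rel tray 0.05 F tray [0.3  0.33] -0.26 w 0.0401
[-80, 0, 0.135, 0] -> [ 4.2 -0.1  0.8] turn 0.0
[-80, 0, 0.03, 0] -> [ 4.100e+00 -1.000e-01  1.058e+02] turn 0.0
```

View pics/f.png

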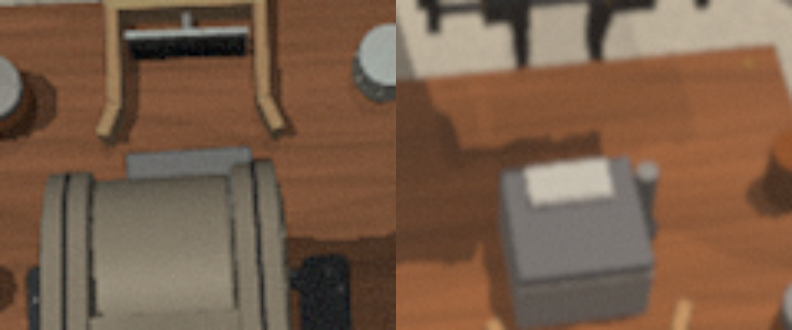

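Box stands square and centred before the bay (front lid edge (128,155) to (249,149), dividers at (118..257)), flap towards the robot. Descend and push.

```bash
python3 -m crank '[[[0,0,30,0,-0.08],[0,0,65,0,-0.08],[0,0,90,0,-0.08],[0,0,102,0,-0.08],[0,0,106,0,-0.08],[4,0,106,0,-0.08],[10,0,106,0,-0.08],[16,0,106,0,-0.08],[22,0,106,0,-0.08],[28,0,106,0,-0.08],[32,0,106,0,-0.08],[35,0,106,0,-0.08],[38,0,106,0,-0.08],[41,0,106,0,-0.08],[44,0,106,0,-0.08],[47,0,106,0,-0.08],[50,0,106,0,-0.08],[53,0,106,0,-0.08],[56,0,106,0,-0.08],[59,0,106,0,-0.08]]]'; python3 -c "
from h import *
state()"
```

```text
time: 17.2
ee_pos: [0.5764, 0.0163, 0.0295]
eef_rot: [1.0, 0.015, -0.0, -0.0]
ft_force: [-1.0, 0.0, -0.4]
width: 0.0403
grip_force: 0.6
t 17.2 tcp tray [-25.  -0.] z 0.0295 toolx yaw rel tray -0.08 F tray [-0.96  0.04] -0.4 w 0.0403
```

```bash
python3 -m crank '[[[2,0,0,0,-0.08],[4,0,0,0,-0.08],[6,0,0,0,-0.08],[8,0,0,0,-0.08],[10,0,0,0,-0.08],[12,0,0,0,-0.08],[14,0,0,0,-0.08],[16,0,0,0,-0.08],[18,0,0,0,-0.08],[20,0,0,0,-0.08],[22,0,0,0,-0.08],[24,0,0,0,-0.08],[26,0,0,0,-0.08],[28,0,0,0,-0.08],[30,0,0,0,-0.08]]]'; python3 -c "
from h import *
state()"
```

```text
time: 18.7
ee_pos: [0.6064, 0.0172, 0.0295]
eef_rot: [1.0, 0.015, 0.0, -0.0]
ft_force: [-2.6, -1.0, 1.8]
width: 0.0399
grip_force: 0.9
t 18.7 tcp tray [ 5.  -0.1] z 0.0295 toolx yaw rel tray -0.08 F tray [-2.66 -0.92] 1.83 w 0.0399
```

```bash
python3 -m crank '[[[2,0,0,0,-0.08],[4,0,0,0,-0.08],[6,0,0,0,-0.08],[8,0,0,0,-0.08],[10,0,0,0,-0.08],[12,0,0,0,-0.08],[14,0,0,0,-0.08],[16,0,0,0,-0.08],[18,0,0,0,-0.08],[20,0,0,0,-0.08],[21,0,0,0,-0.08],[22,0,0,0,-0.08]]]'; python3 -m crank '[[[1,0,0,0,-0.08],[1,0,0,0,-0.08]]]';python3 -m crank '[[[1,0,0,0,-0.08],[1,0,0,0,-0.08]]]'; python3 -c "
from h import *
state()"
```

```text
time: 19.9
ee_pos: [0.6282, 0.0179, 0.0295]
eef_rot: [1.0, 0.015, -0.0, -0.0]
ft_force: [-1.8, 0.3, 1.5]
width: 0.0398
grip_force: 0.9
time: 20.1
ee_pos: [0.6294, 0.0179, 0.0295]
eef_rot: [1.0, 0.015, 0.0, -0.0]
ft_force: [-0.4, 0.1, -0.7]
width: 0.0394
grip_force: 0.2
time: 20.3
ee_pos: [0.6303, 0.0179, 0.0295]
eef_rot: [1.0, 0.015, 0.0, -0.0]
ft_force: [-0.8, -0.1, -0.9]
width: 0.0399
grip_force: 0.3
t 20.3 tcp tray [28.9 -0.1] z 0.0295 toolx yaw rel tray -0.08 F tray [-0.79 -0.11] -0.87 w 0.0399
```

```bash
python3 -m crank '[[[1,0,0,0,-0.08],[2,0,0,0,-0.08],[3,0,0,0,-0.08]]]' | grep -E "ee_pos|ft_|grip"; python3 -m crank '[[[0.7,0,0,0,-0.08],[1.4,0,0,0,-0.08],[2,0,0,0,-0.08]]]'| grep -E "ee_pos|ft_|grip"; python3 -c "
from h import *
state()"
```

```text
ee_pos: [0.6328, 0.0179, 0.0295]
ft_force: [-5.8, -0.5, 3.3]
grip_force: 2.9
ee_pos: [0.6337, 0.018, 0.0293]
ft_force: [-10.8, -1.0, 6.8]
grip_force: 5.4
t 20.9 tcp tray [32.4 -0.1] z 0.0293 toolx yaw rel tray -0.07 F tray [-10.79  -0.7 ] 6.78 w 0.0397
```

```bash
python3 -m crank '[[[-0.4,0,0,0,-0.08],[-0.4,0,0,0,-0.08],[-0.4,0,0,0,-0.08]]]' | grep -E "ee_pos|ft_|grip"
```

```text
ee_pos: [0.6338, 0.0179, 0.0293]
ft_force: [-5.9, -1.3, 3.8]
grip_force: 3.3
```

```bash
for i in 1; do python3 -m crank '[[[0.4,0,0,0,-0.08],[0.4,0,0,0,-0.08],[0.4,0,0,0,-0.08]]]' | grep -E "ee_pos|ft_|grip"; done; python3 -c "
from h import *
for _ in range(4): state(); r.camera('wrist')"
```

```text
ee_pos: [0.6338, 0.018, 0.0293]
ft_force: [-7.6, -0.4, 4.8]
grip_force: 4.6
t 21.5 tcp tray [32.4 -0.1] z 0.0293 toolx yaw rel tray -0.07 F tray [-7.58 -0.12] 4.77 w 0.0398
t 21.55 tcp tray [32.4 -0.1] z 0.0292 toolx yaw rel tray -0.07 F tray [-8.76 -0.19] 4.57 w 0.0398
t 21.6 tcp tray [32.4 -0.1] z 0.0293 toolx yaw rel tray -0.07 F tray [-9.05 -0.43] 4.83 w 0.0398
t 21.65 tcp tray [32.4 -0.1] z 0.0293 toolx yaw rel tray -0.07 F tray [-9.36  0.26] 5.09 w 0.0401
```

```bash
for i in 1 2; do python3 -m crank '[[[0,0,0,0,-0.08],[0,0,0,0,-0.08],[0,0,0,0,-0.08],[0,0,0,0,-0.08],[0,0,0,0,-0.08],[0,0,0,0,-0.08],[0,0,0,0,-0.08]]]' | grep -E "time|ee_pos|ft_|grip"; done
```

```text
time: 22.4
ee_pos: [0.6338, 0.0179, 0.0293]
ft_force: [-9.2, -1.4, 4.6]
grip_force: 4.6
time: 23.1
ee_pos: [0.6337, 0.018, 0.0292]
ft_force: [-9.4, -0.7, 4.9]
grip_force: 4.6
```

```bash
python3 -m crank '[[[-0.5,0,0,0,-0.08],[-1,0,0,0,-0.08],[-2,0,0,0,-0.08],[-4,0,0,0,-0.08],[-8,0,0,0,-0.08],[-15,0,0,0,-0.08],[-25,0,0,0,-0.08],[-40,0,-5,0,-0.08],[-55,0,-25,0,-0.08],[-75,0,-60,0,-0.08],[-100,0,-95,0,-0.08],[-130,0,-120,0,-0.08],[-150,0,-130,0,-0.08],[-160,0,-130,0,-0.08],[-160,0,-130,0,-0.08],[-160,0,-130,0,-0.08]]]' | grep -E "time|ee_pos|ft_"; python3 - <<'E'
from h import *
c=r.camera("top"); d=r.camera("scene")
a=cv2.resize(c["image"][130:230,240:360],None,fx=3.3,fy=3.3); b=cv2.resize(d["image"][250:350,280:400],None,fx=3.3,fy=3.3)
cv2.imwrite("pics/g.png",np.hstack([a,b])[:,:,::-1])
E
```

```text
time: 24.7
ee_pos: [0.4753, 0.0135, 0.1588]
ft_force: [-0.2, 0.3, -0.0]
```

View pics/g.png

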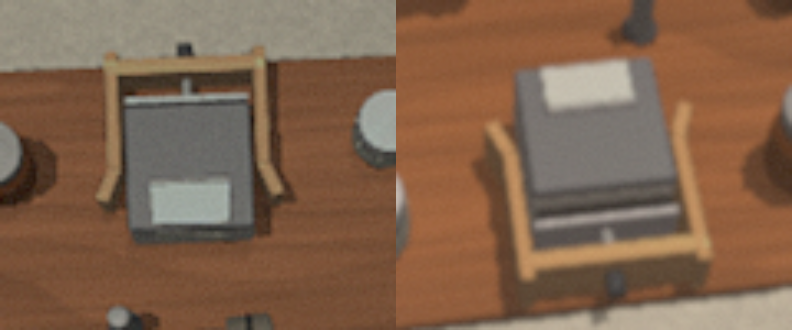

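The box sits straight in the bay against the pad, with the flap (190,200) towards the robot, and the bystanders are in place. Handing in.

```bash
python3 -c "
from bench import r
print(r.close_job())"
```

```text
the job is handed in; nothing more can be done
None
```

The box is turned a quarter anticlockwise with its flap facing the robot, slid into the bay, held against the rubber stop at about 9 N for over 1.5 s and released; the highest push I read was about 15 N, in the turn, and the job was handed in after about 25 s.

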